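Hold two capacitors on the third test step

ROBOT

A 6-joint arm with a two-finger parallel gripper is mounted at the origin on the work surface. World frame = base frame: x ahead of the robot, y to its left, z up, the work surface at z = 0. Lengths are in m, angles in degrees, forces in N, time in s.
With the tool pointing down it reaches from about 0.3 to 0.75 m from the base axis. Payload 8.5 kg.
Tool frame: the origin (TCP) lies at the very end of the fingers, on their centre line; the grasp point (between the pads) lies 19 mm behind it; z points along the fingers, y is the line along which they close (so a half turn about z gives the same grasp; the last joint's range is limited). The gripper opens to 85 mm and grips with 20 to 120 N. Pads are 22 mm wide; open, the fingers measure 114 mm over their backs; the gripper's body (76 mm by 85 mm) begins 54 mm behind the grasp point. The pads swing forward as they close: fully open they stand 13 mm farther back than shut.
Start: joints at [-79.601, 21.807, 74.336, -0, 83.858, -12.336], TCP at [0.213, -0.507, 0.231] pointing down, gripper open.
Joint ranges: [-178.18, 178.18], [-50.72, 133.34], [12.68, 142.11], [-81.47, 261.47], [9.98, 163.14], [-165.26, 165.26]. Speed limits (degrees/s): [136.94, 136.94, 180, 180, 180, 180].

INTERFACE

Orientations are given as a 3x3 rotation matrix whose columns are the frame's x, y, z axes.
In Python, from rig import observe, cams, ticket gives the robot as it stands.
- The arm moves only by the tool move_arm, never from a script. Its arguments are lists of equal length, an entry for each row: "jaw": the finger opening in cm, from 0 to 8.54; "dp": the shift along the tool's x, y, z in cm, a list of three; "turn": the turn, a rotation vector about the tool's x, y, z in rad, a list of three. In form: {"jaw": [jaw, ...], "dp": [[tx, ty, tz], ...], "turn": [[wx, wy, wz], ...]}. A call has 1 to 12 rows; each row shifts and turns the commanded pose from where the row before left it, along the tool's axes as they then stand; what a row does not reach is not made up. A row lasts 1/12 s, in which the tool goes at most 41.7 mm and 7.16 degrees, less where a joint would pass 70% of its speed; a pose out of reach is approached as far as the arm can. A call is refused whole if a number of a shift passes 4.17 or a number of a turn 0.125, either way. A call with a gripper value outside its range is refused whole. The fingers move at their own pace and stop on an object; "force" is the grip in N (left out, the last holds). Time passes only in rows, so rows that do not move let the fingers close. It gives the time, the measured TCP pose, the force, the opening and the grip force at its end, in the units of the state.
- observe(): the state, without advancing time (a new reading comes with each control period).
- cams.get_image(name): name is "scene" or "top"; returns (picture, depth): 420x560x3 uint8, red, green, blue; 420x560 float32, m along the optical axis (not along the pixel's ray), 0 where there is no reading.
- cams.calibration(name): a dict with "vertical_fov" (degrees; the focal length in pixels is half the picture's height over the tangent of half this angle, whatever the lens; pixels are square), "cx", "cy" (the principal point, pixels), "view" (4x4, takes a point from world to camera coordinates). Camera axes: x right, y up, looking along -z (the intrinsics and any distortion apply to the point x, -y, -z); pixel columns grow to the right and rows downward; lengths in m; the calibration is good to about 2 mm. A picture is of the moment at which its call begins. calibration takes no time and is no camera call.
- ticket.close_job(): hands the job in; it is judged then, once.
Trained networks look in the newest picture that a camera, given by its name, has taken for a name from the list of things; names that differ only in an ending like _2 or _b are one class to them, and where a whole thing is asked for, a point or a joint stands for the part that bears it (a point fixed in the world has none). Each returns a list of dicts, best first, with "p" (0 to 1); they miss things now and then, are a little off and sometimes report something else, mostly with a low value. They report only what shows in the picture. A call takes as long as a camera call.
- cams.spot_in(camera, query): "box" ([centre column, centre row, width, height] as shares, 0 to 1, of the picture: columns of its width, rows of its height, round what is visible of it).
- cams.outline_of(camera, query): "mask" (420x560 bool, what is visible of it) and "box" ([centre column, centre row, width, height] as shares, 0 to 1, of the picture: columns of its width, rows of its height, round what is visible of it).
- cams.mark_of(camera, query): "location" ([column, row] as shares, 0 to 1, of the picture: columns of its width, rows of its height: a listed point, or the origin of a listed thing).
The state is a dict: "time_s": time; "q": joint angles; "qvel": joint speeds; "joint_efforts": joint torques, N m; "position": TCP position; "tool_rot": TCP orientation; "ft_force": force on the tool from outside, world axes, zero at the start; "wrist_torque": the same for the moment, N m; "grip_width": finger opening in m; "gripper_force": force on a finger pad.
Only numpy, scipy, OpenCV 4.12 (cv2) and the standard library are available. Lean on these libraries where they do the work, as an engineer would, in place of code of your own. Each camera call takes 0.05 s, during which the arm holds its last target. There are 200 camera calls.

TASK

Drop the two tall can capacitors, terminal end down as they stand, into the two wells of the capacitor tester so that both sit on the bottom. Then turn the tester's spring-return selector clockwise from rest, counting the clicks, to the third stop and never on to the fourth, which would over-volt them, and finish while holding the knob there, because it runs back to rest if let go. Leave the other things on the bench where they are.

Things in the scene. Friction and masses are not known exactly. Their poses are not given: they have to be found in the camera images.
- tester: the capacitor leakage tester, a fixed case 150 (x) by 220 (y) by 50 mm high, x pointing away from the operator; origin under its centre, on the bench. Left part (+y): two socket wells; metal panel (-y): meter window and selector, with six engraved marks, a long one at rest (left) and five for the stops; at the third stop the pointer looks straight along x
- well_0 (a point): centre of the mouth of the nearer socket well, in the tester's top face (50 mm above the bench); the tester's axes. Round well, 26.5 mm across, 35 mm deep, flat floor; a seated tall capacitor rests on the floor with its top 25 mm above the top face. The two mouths are 60 mm apart along the tester's x
- well_1 (a point): centre of the mouth of the farther socket well, in the tester's top face (50 mm above the bench); the tester's axes. Round well, 26.5 mm across, 35 mm deep, flat floor; a seated tall capacitor rests on the floor with its top 25 mm above the top face. The two mouths are 60 mm apart along the tester's x
- cap_a_mid (a point): one of the two equal tall can capacitors (sleeved aluminium can, 22 mm across, 60 mm tall, about 35 g), standing upright on the bench on its terminal end, which is a foot 17 mm across and 4 mm high. The point is at its centre, 30 mm above its underside; z is its long axis, pointing up
- cap_b_mid (a point): one of the two equal tall can capacitors (sleeved aluminium can, 22 mm across, 60 mm tall, about 35 g), standing upright on the bench on its terminal end, which is a foot 17 mm across and 4 mm high. The point is at its centre, 30 mm above its underside; z is its long axis, pointing up
- selector_grip (a point): point on the selector knob's axis, 20 mm above the tester's top face, turning with it: x along the grip bar to its pointer end, z up. Black bar 44 mm long, 12 mm wide, 6 to 30 mm above the top face (with a 4 mm nose at the pointer end), on a skirt 42 mm across, 6 mm high. From the middle between the wells it lies 115 mm along the tester's -y, 20 mm along its -x
- selector (a joint): angle of the selector (rad), 0 at rest, growing clockwise seen from above, end stop 2.094. Five click stops 24 degrees apart: 0.419, 0.838, 1.257 (third), 1.676, 2.094. A return spring (0.06 N m at rest, 0.14 at the end) runs it back to 0 from any stop when let go; each stop is a crisp notch: the torque to turn on jumps by about 0.09 N m (0.08 to 0.16 at the third)
- cap_wide_mid (a point): bystander: a short wide can capacitor standing upright, 35 mm across, 42 mm tall; point half-way up
- cap_small_mid (a point): bystander: a small can capacitor standing upright, 16 mm across, 34 mm tall; point half-way up
- spool_mid (a point): bystander: a solder spool standing on its flange, 50 mm across, 38 mm tall; point half-way up
- jar_mid (a point): bystander: an amber glass flux jar with a steel lid, 38 mm across, 45 mm tall; point half-way up
- screwdriver_grip (a point): bystander: a screwdriver lying on the bench, 170 mm long; point on its handle
- multimeter_mid (a point): bystander: a hand multimeter in an orange boot lying face up, 170 x 84 x 42 mm; point at its centre, 17 mm up

How it is judged:
By the outcome, as a careful person would: the job done as asked, in the order asked, and still so for the second after the job is handed in, while the arm keeps its last pose, push and grip.
It also fails if it takes over 64 s, if anything falls off the work surface, if the arm or the gripper's body presses on something with over 40 N, if the wrist force passes 120 N, or if a joint passes its speed limit or range.

## Working session

There is one attempt and no reset: what is moved stays moved. The work goes in short steps, Python scripts to look and compute and a tool call to move; the robot and the scene stay as the last step left them, time stands still between calls to the robot, and variables do not carry over. Pictures are saved under pics/ and viewed, at most 10 in all, crops included, and the job is handed in when it is done.

Besides the shell and the picture viewer there is one more tool, called after ">>>" by a JSON object that holds its "api" and its "payload". move_arm: Moves the arm, as the interface text tells. Its arguments: {"type":"object","properties":{"jaw":{"type":"array","items":{"type":"number"}},"dp":{"type":"array","items":{"type":"array","items":{"type":"number"}}},"turn":{"type":"array","items":{"type":"array","items":{"type":"number"}}},"force":{"type":"number"}},"required":["jaw","dp","turn"]}

```bash
mkdir -p pics
cat > h.py <<'E'
import numpy as np, cv2
from rig import observe, cams, ticket
def K(n):
    c=cams.calibration(n); f=210/np.tan(np.radians(c["vertical_fov"]/2)); return f,c["cx"],c["cy"],np.array(c["view"]),c
def unproj(n,u,v,d=None,z=None):
    f,cx,cy,V,_=K(n); Vi=np.linalg.inv(V)
    r=np.array([(u-cx)/f,-(v-cy)/f,-1.0])
    if d is not None: return (Vi@np.append(r*d,1))[:3]
    o=Vi[:3,3]; w=Vi[:3,:3]@r; return o+w*(z-o[2])/w[2]
def proj(n,p):
    f,cx,cy,V,_=K(n); q=V@np.append(p,1); return cx+f*q[0]/-q[2], cy-f*q[1]/-q[2]
E
python3 - <<'E'
from h import *
for n in ("scene","top"):
    im,d=cams.get_image(n); cv2.imwrite(f"pics/{n}0.png",im[:,:,::-1]); c=cams.calibration(n); print(n,{k:c[k] for k in c if k!="view"}); print(np.linalg.inv(c["view"]).round(3).tolist())
    np.save(f"pics/{n}0d.npy",d)
    for q,z in (("well_0",.05),("well_1",.05),("cap_a_mid",.03),("selector_grip",.07),("tester",0),("cap_wide_mid",.021),("cap_small_mid",.017),("spool_mid",.019),("jar_mid",.022),("screwdriver_grip",.012),("multimeter_mid",.017)):
        for r in cams.mark_of(n,q)[:3]:
            u,v=r["location"][0]*560,r["location"][1]*420
            print(q,round(r["p"],2),round(u),round(v),unproj(n,u,v,z=z).round(4))
o=observe();print(o)
E
```

```text
scene {'vertical_fov': 48.27669767144046, 'cx': 283.0440840236868, 'cy': 214.13264302043495}
[[0.595, -0.639, 0.488, 1.092], [0.804, 0.465, -0.371, -0.417], [0.01, 0.613, 0.79, 0.946], [0.0, 0.0, 0.0, 1.0]]
well_0 0.96 271 228 [ 0.5546 -0.0444  0.05  ]
well_0 0.84 288 245 [ 0.6172 -0.0403  0.05  ]
well_0 0.32 229 236 [ 0.516  -0.1355  0.05  ]
well_1 0.96 271 228 [ 0.5546 -0.0444  0.05  ]
well_1 0.84 288 245 [ 0.6172 -0.0403  0.05  ]
well_1 0.32 229 236 [ 0.516  -0.1355  0.05  ]
cap_a_mid 0.45 370 172 [0.5501 0.2843 0.03  ]
selector_grip 0.56 338 148 [0.458  0.2451 0.07  ]
selector_grip 0.54 229 240 [ 0.539 -0.149  0.07 ]
tester 0.88 256 251 [ 0.5592 -0.0935  0.    ]
cap_wide_mid 0.61 329 191 [0.5291 0.1581 0.021 ]
cap_wide_mid 0.29 273 227 [ 0.5383 -0.0274  0.021 ]
cap_small_mid 0.49 309 173 [0.4469 0.159  0.017 ]
cap_small_mid 0.4 247 251 [ 0.5562 -0.1141  0.017 ]
spool_mid 0.69 394 195 [0.6374 0.2877 0.019 ]
spool_mid 0.3 275 225 [ 0.5358 -0.0183  0.019 ]
jar_mid 0.59 351 217 [0.6268 0.1486 0.022 ]
screwdriver_grip 0.72 375 132 [0.4281 0.419  0.012 ]
screwdriver_grip 0.23 285 243 [
[... 1118 characters left out ...]
.23370416e+01]), 'qvel': array([ 0.03075   ,  0.04883552,  0.03273642,  0.01765931,  0.0128198 ,
       -0.00260595]), 'joint_efforts': array([ 1.59439187e-04, -4.48331559e+01, -2.31463730e+01, -2.30181004e-04,
        5.25089345e-04,  9.28410117e-06]), 'position': array([ 0.21252767, -0.50725632,  0.23134173]), 'tool_rot': array([[ 9.22308382e-01,  3.86454717e-01, -1.37250882e-05],
       [ 3.86454717e-01, -9.22308382e-01, -2.29017822e-05],
       [-2.15092657e-05,  1.58183806e-05, -1.00000000e+00]]), 'ft_force': array([-0.83993412, -0.49157215,  0.26165415]), 'wrist_torque': array([-1.23037108e-03, -1.11664132e-02,  7.71879399e-05]), 'gripper_force': 0.0, 'grip_width': 0.08554320748670052}
```

Run:
```python
import cv2
a=cv2.imread("pics/scene0.png");b=cv2.imread("pics/top0.png")
cv2.imwrite("pics/s1.png",cv2.resize(a[90:300,190:470],None,fx=2.85,fy=2.85,interpolation=cv2.INTER_CUBIC))
cv2.imwrite("pics/t1.png",cv2.resize(b[140:290,120:350],None,fx=3.4,fy=3.4,interpolation=cv2.INTER_CUBIC))
```

```text
(no output)
```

View pics/s1.png

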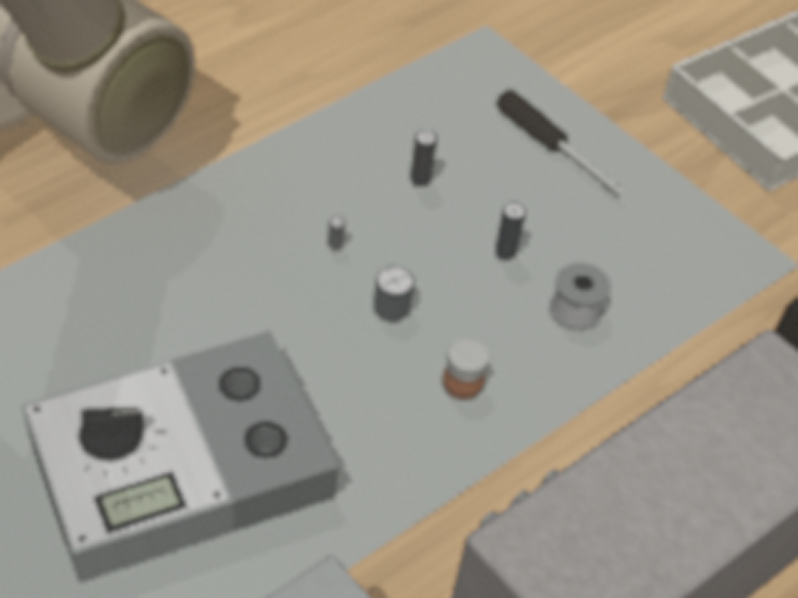

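View pics/t1.png

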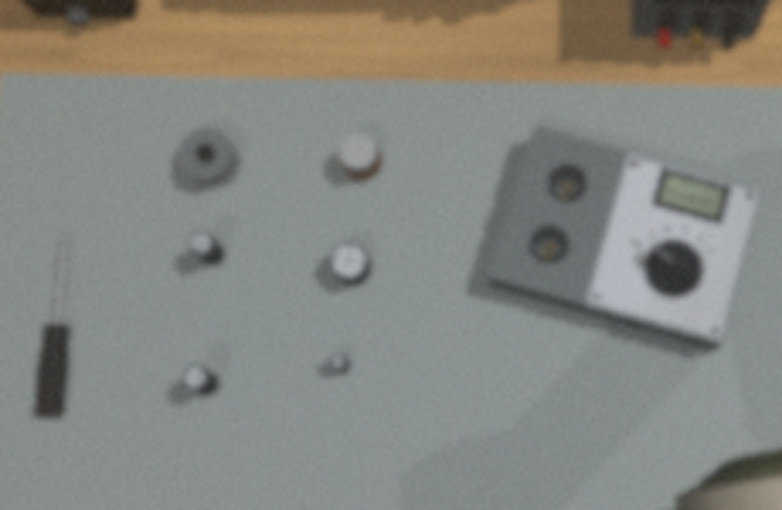

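```bash
cat >> h.py <<'E'
def cloud(n,d):
    f,cx,cy,V,_=K(n); v,u=np.mgrid[:420,:560]; P=np.stack([(u-cx)/f*d,-(v-cy)/f*d,-d,np.ones_like(d)],-1); return (P@np.linalg.inv(V).T)[...,:3]
def dark(n,im,u,v,r=9,z=.05):
    g=cv2.GaussianBlur(cv2.cvtColor(im,cv2.COLOR_RGB2GRAY),(0,0),.7).astype(float); u0,v0=int(round(u)),int(round(v))
    p=g[v0-r:v0+r+1,u0-r:u0+r+1]; t=(np.percentile(p,80)+p.min())/2; w=np.clip((t+10-p)/20,0,1).astype(np.float32)
    k,l,s,c=cv2.connectedComponentsWithStats((w>.3).astype(np.uint8)); m=l==l[r,r]; w=w*m
    yy,xx=np.mgrid[-r:r+1,-r:r+1]; uu,vv=u0+(w*xx).sum()/w.sum(),v0+(w*yy).sum()/w.sum(); return uu,vv,s[l[r,r]].tolist(),unproj(n,uu,vv,z=z).round(4)
E
python3 - <<'E'
from h import *
W={"scene":[(274.2,224.4),(283.3,244.4)],"top":[(281.2,211.5),(286.8,193.8)]}
C={"scene":[(339,145),(369,171)],"top":[(178,252),(180,213)]}
for n in W:
    im=cv2.imread(f"pics/{n}0.png")[:,:,::-1].copy(); d=np.load(f"pics/{n}0d.npy"); P=cloud(n,d)
    for u,v in W[n]:
        print(n,"well",dark(n,im,u,v), unproj(n,u,v,z=.05).round(4))
    u,v=map(int,W[n][0]); print("face z",[P[v+a,u+b,2].round(4) for a,b in((0,9),(0,-9),(9,0),(-9,0))], "bench z",P[150:170,300:310,2].mean() if n=="top" else P[150:155,260:270,2].mean())
    for u,v in C[n]:
        q=P[v-14:v+15,u-14:u+15].reshape(-1,3); t=q[(q[:,2]>.052)&(q[:,2]<.07)]; a=q[(q[:,2]>.015)&(q[:,2]<.07)]
        print(n,"cap",len(t),t.mean(0).round(4),np.median(t,0).round(4),"ranges",t.min(0).round(4),t.max(0).round(4),len(a))
    # case top face
    sel=(abs(P[...,2]-.05)<.006)&(P[...,0]>.4)&(P[...,0]<.72)&(P[...,1]<.08)&(P[...,1]>-.3)
    k,l,s,c=cv2.connectedComponentsWithStats(sel.astype(np.uint8)); i=1+s[1:,4].argmax(); m=(l==i).astype(np.uint8)
    m=cv2.morphologyEx(m,cv2.MORPH_CLOSE,np.ones((9,9)))
    cn,_=cv2.findContours(m,0,2); h=max(cn,key=cv2.contourArea)[:,0].astype(float)
    X=np.array([unproj(n,a,b,z=.05)[:2] for a,b in h],np.float32); print(n,"case",cv2.minAreaRect(X))
E
```

```text
scene well (np.float64(273.63620071791405), np.float64(224.3261648754065), [2, 4, 15, 12, 147], array([ 0.5499, -0.0329,  0.05  ])) [ 0.5509 -0.032   0.05  ]
scene well (np.float64(282.82042833882855), np.float64(243.8227347628485), [2, 3, 15, 13, 162], array([ 0.6078, -0.0486,  0.05  ])) [ 0.6097 -0.0486  0.05  ]
face z [np.float64(0.0502), np.float64(0.0487), np.float64(0.0517), np.float64(0.0494)] bench z 0.0010653542203086874
scene cap 51 [0.4258 0.2788 0.0589] [0.4266 0.2785 0.0593] ranges [0.4118 0.269  0.052 ] [0.4348 0.2892 0.0656] 125
scene cap 56 [0.548  0.28   0.0591] [0.5491 0.2795 0.0601] ranges [0.5366 0.2701 0.0523] [0.5567 0.2927 0.0674] 139
scene case ((0.5658520460128784, -0.1043199896812439), (0.22059519588947296, 0.15526485443115234), 74.8302001953125)
top well (np.float64(281.27961801382776), np.float64(211.06415997385196), [4, 3, 12, 11, 104], array([ 0.5515, -0.0329,  0.05  ])) [ 0.5502 -0.0326  0.05  ]
top well (np.float64(286.59705612354236), np.float64(192.95246858745716), [3, 3, 12, 11, 102], array([ 0.6097, -0.0488,  0.05  ])) [ 0.607  -0.0495  0.05  ]
face z [np.float64(0.0459), np.float64(0.0505), np.float64(0.0512), np.float64(0.0454)] bench z 0.006649109146839324
top cap 42 [0.4234 0.2816 0.0589] [0.4241 0.2814 0.0579] ranges [0.413  0.2701 0.0528] [0.4336 0.2918 0.0686] 60
top cap 41 [0.545  0.2831 0.0594] [0.545  0.2825 0.0598] ranges [0.5351 0.273  0.0537] [0.5552 0.2951 0.067 ] 62
top case ((0.5623206496238708, -0.10196518898010254), (0.21994701027870178, 0.1514604538679123), 74.76060485839844)
```

>>> {"api": "move_arm", "payload": {"jaw": [5,5,5,5,5,5,5,5,5,5,5,5], "dp": [[2.4,-3.1,0.2],[2.4,-3.1,0.2],[2.4,-3.1,0.2],[2.4,-3.1,0.2],[2.4,-3.1,0.2],[2.4,-3.1,0.2],[2.4,-3.1,0.2],[2.4,-3.1,0.2],[2.4,-3.1,0.2],[2.4,-3.1,0.2],[2.4,-3.1,0.2],[2.4,-3.1,0.2]], "turn": [[0,0,0],[0,0,0],[0,0,0],[0,0,0],[0,0,0],[0,0,0],[0,0,0],[0,0,0],[0,0,0],[0,0,0],[0,0,0],[0,0,0]], "force": 30}}

```text
time_s: 2.2
position: [0.3344, -0.0511, 0.2076]
tool_rot: [[0.923, 0.386, 0.001], [0.386, -0.923, -0.001], [0.001, 0.001, -1.0]]
ft_force: [0.5, -0.9, -0.5]
grip_width: 0.0495
gripper_force: 0.0
```

```bash
cat >> h.py <<'E'
def to(p):
    o=observe(); print(round(o["time_s"],2),o["position"].round(4),"x-axis yaw",np.degrees(np.arctan2(o["tool_rot"][1,0],o["tool_rot"][0,0])).round(2),"ft",o["ft_force"].round(1),"w",round(o["grip_width"],4),"gf",o["gripper_force"])
    print("d cm",(o["tool_rot"].T@(np.array(p)-o["position"])*100).round(2))
E
python3 -c "
from h import *; to([.4246,.280,.12])"
```

```text
2.2 [ 0.3344 -0.0511  0.2076] x-axis yaw 22.7 ft [ 0.5 -0.9 -0.5] w 0.0495 gf 0.0
d cm [ 21.09 -27.07   8.75]
```

>>> {"api": "move_arm", "payload": {"jaw": [5,5,5,5,5,5,5,5,5,5,5,5], "dp": [[2.1,-2.7,0.8],[2.1,-2.7,0.8],[2.1,-2.7,0.8],[2.1,-2.7,0.8],[2.1,-2.7,0.8],[2.1,-2.7,0.8],[2.1,-2.7,0.8],[2.1,-2.7,0.8],[2.1,-2.7,0.8],[2.1,-2.7,0.8],[0,0,0.7],[0,0,0]], "turn": [[0,0,0],[0,0,0],[0,0,0],[0,0,0],[0,0,0],[0,0,0],[0,0,0],[0,0,0],[0,0,0],[0,0,0],[0,0,0],[0,0,0]]}}

```text
time_s: 3.2
position: [0.4231, 0.2782, 0.1188]
tool_rot: [[0.921, 0.389, -0.002], [0.389, -0.921, -0.001], [-0.003, 0.0, -1.0]]
ft_force: [0.2, -0.1, -0.1]
grip_width: 0.0504
gripper_force: 0.0
```

```bash
python3 -c "
from h import *; to([.4246,.280,.039])
for n in ('scene','top'):
    im,d=cams.get_image(n); cv2.imwrite(f'pics/{n}1.png',im[:,:,::-1]); np.save(f'pics/{n}1d.npy',d)
a=cv2.imread('pics/scene1.png')[60:200,270:410]; b=cv2.imread('pics/top1.png')[180:320,110:250]
cv2.imwrite('pics/c1.png',cv2.resize(np.hstack([a,b]),None,fx=2.8,fy=2.8,interpolation=2))
"
```

```text
3.2 [0.4231 0.2782 0.1188] x-axis yaw 22.88 ft [ 0.2 -0.1 -0.1] w 0.0504 gf 0.0
d cm [ 0.23 -0.11  7.98]
```

View pics/c1.png

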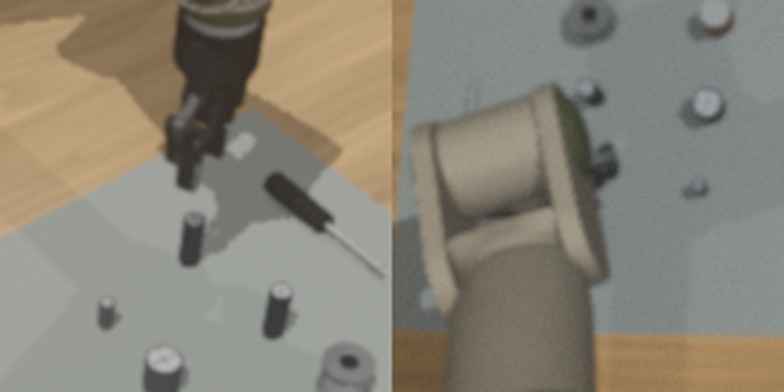

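Gripper stands open above cap A (scene, ~(339,145)), aligned with it; the top view is hidden by the arm. Descend and grip.

>>> {"api": "move_arm", "payload": {"jaw": [5,5,5,5,5,5,2,1.5,1.5,1.5,1.5,1.5], "dp": [[0.2,-0.1,2],[0,0,2],[0,0,2],[0,0,1.6],[0,0,0.4],[0,0,0],[0,0,0],[0,0,0],[0,0,0],[0,0,0],[0,0,0],[0,0,0]], "turn": [[0,0,0],[0,0,0],[0,0,0],[0,0,0],[0,0,0],[0,0,0],[0,0,0],[0,0,0],[0,0,0],[0,0,0],[0,0,0],[0,0,0]]}}

```text
time_s: 4.3
position: [0.4259, 0.2792, 0.0415]
tool_rot: [[0.922, 0.387, 0.003], [0.387, -0.922, 0.001], [0.003, 0.0, -1.0]]
ft_force: [-0.0, -0.6, 6.9]
grip_width: 0.0211
gripper_force: 29.2
```

```bash
python3 -c "
from h import *; to([.5507,-.0329,.16])"
```

```text
4.3 [0.4259 0.2792 0.0415] x-axis yaw 22.75 ft [-0.  -0.6  6.9] w 0.0211 gf 29.23961251974106
d cm [ -0.53  33.61 -11.84]
```

>>> {"api": "move_arm", "payload": {"jaw": [1.5,1.5,1.5,1.5,1.5,1.5,1.5,1.5,1.5,1.5,1.5,1.5], "dp": [[0,0,-1],[0,0,-2.5],[0,0,-3],[0,1.5,-2.5],[0,3.5,-1],[0,4,0],[0,4,0],[0,4,0],[0,4,0],[0,4,0],[0,4,0],[0,3.5,0]], "turn": [[0,0,0],[0,0,0],[0,0,0],[0,0,0],[0,0,0],[0,0,0],[0,0,0],[0,0,0],[0,0,0],[0,0,0],[0,0,0],[0,0,0]]}}

```text
time_s: 5.3
position: [0.5513, -0.0232, 0.1406]
tool_rot: [[0.923, 0.386, 0.0], [0.386, -0.923, -0.0], [0.0, 0.0, -1.0]]
ft_force: [1.2, -0.5, -0.3]
grip_width: 0.0209
gripper_force: 29.3
```

```bash
python3 -c "
from h import *; to([.5507,-.0329,.11])"
```

```text
5.3 [ 0.5513 -0.0232  0.1406] x-axis yaw 22.69 ft [ 1.2 -0.5 -0.3] w 0.0209 gf 29.288702309131622
d cm [-0.44  0.87  3.06]
```

>>> {"api": "move_arm", "payload": {"jaw": [1.5,1.5,1.5,1.5,1.5,1.5], "dp": [[-0.4,0.9,1],[0,0,1],[0,0,1],[0,0,0.5],[0,0,0],[0,0,0]], "turn": [[0,0,0],[0,0,0],[0,0,0],[0,0,0],[0,0,0],[0,0,0]]}}

```text
time_s: 5.8
position: [0.5503, -0.0293, 0.1052]
tool_rot: [[0.922, 0.388, -0.001], [0.388, -0.922, 0.0], [-0.0, -0.001, -1.0]]
ft_force: [-0.7, 0.4, 1.0]
grip_width: 0.0205
gripper_force: 29.3
```

```bash
python3 -c "
from h import *; to([.5507,-.0329,.057])
for n in ('scene','top'):
    im,d=cams.get_image(n); cv2.imwrite(f'pics/{n}2.png',im[:,:,::-1]); np.save(f'pics/{n}2d.npy',d)
print(proj('scene',[.5507,-.0329,.05]),proj('top',[.5507,-.0329,.05]))
a=cv2.imread('pics/scene2.png')[180:270,225:325]; b=cv2.imread('pics/top2.png')[165:255,235:335]
cv2.imwrite('pics/c2.png',cv2.resize(np.hstack([a,b]),None,fx=4,fy=4,interpolation=2))
"
```

```text
5.8 [ 0.5503 -0.0293  0.1052] x-axis yaw 22.83 ft [-0.7  0.4  1. ] w 0.0205 gf 29.305680692195892
d cm [-0.1   0.35  4.82]
(np.float64(273.84734502964375), np.float64(224.53758885196459)) (np.float64(281.28834812770623), np.float64(211.3300180725961))
```

View pics/c2.png

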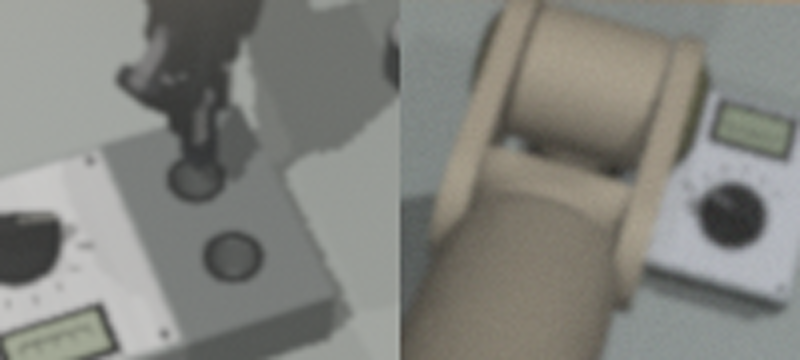

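The cap hangs just above the near well (scene ~(275,222)), about 3 mm to the right; correct and lower in steps.

>>> {"api": "move_arm", "payload": {"jaw": [1.5,1.5,1.5,1.5,1.5,1.5,1.5,1.5], "dp": [[-0.05,0.35,0.3],[0,0,0],[0,0,0.5],[0,0,0.5],[0,0,0.4],[0,0,0.3],[0,0,0],[0,0,0]], "turn": [[0,0,0],[0,0,0],[0,0,0],[0,0,0],[0,0,0],[0,0,0],[0,0,0],[0,0,0]]}}

```text
time_s: 6.57
position: [0.5514, -0.034, 0.0851]
tool_rot: [[0.922, 0.386, -0.0], [0.386, -0.922, 0.0], [-0.0, -0.0, -1.0]]
ft_force: [-0.1, -0.4, -0.1]
grip_width: 0.0207
gripper_force: 29.3
```

```bash
python3 -c "
from h import *; to([.5507,-.0329,.057])"
```

```text
6.57 [ 0.5514 -0.034   0.0851] x-axis yaw 22.74 ft [-0.1 -0.4 -0.1] w 0.0207 gf 29.31367188692093
d cm [-0.03 -0.13  2.81]
```

>>> {"api": "move_arm", "payload": {"jaw": [1.5,1.5,1.5,1.5,1.5,1.5,1.5,1.5], "dp": [[0,-0.05,0.3],[0,0,0.5],[0,0,0.5],[0,0,0.5],[0,0,0.5],[0,0,0.3],[0,0,0],[0,0,0]], "turn": [[0,0,0],[0,0,0],[0,0,0],[0,0,0],[0,0,0],[0,0,0],[0,0,0],[0,0,0]]}}

```text
time_s: 7.23
position: [0.5513, -0.0335, 0.0592]
tool_rot: [[0.922, 0.386, -0.0], [0.386, -0.922, 0.0], [-0.0, -0.0, -1.0]]
ft_force: [-1.8, -0.1, -0.1]
grip_width: 0.0207
gripper_force: 29.3
```

>>> {"api": "move_arm", "payload": {"jaw": [2.6,3.5,4,4,4,4,4,5,5,5,5,5], "dp": [[0,0,0],[0,0,0],[0,0,0],[0,0,0],[0,0,-1],[0,0,-3],[0,0,-3],[0,-1,-2],[0,-4,0],[0,-4,0],[0,-4,0],[0,-4,0]], "turn": [[0,0,0],[0,0,0],[0,0,0],[0,0,0],[0,0,0],[0,0,0],[0,0,0],[0,0,0],[0,0,0],[0,0,0],[0,0,0],[0,0,0]]}}

```text
time_s: 8.23
position: [0.4847, 0.1246, 0.1503]
tool_rot: [[0.923, 0.386, 0.001], [0.386, -0.923, 0.0], [0.001, 0.0, -1.0]]
ft_force: [1.1, 0.3, -0.6]
grip_width: 0.05
gripper_force: 0.0
```

```bash
python3 -c "
from h import *; to([.5465,.2815,.12])
n='scene'; im,d=cams.get_image(n); cv2.imwrite('pics/scene3.png',im[:,:,::-1]);P=cloud(n,d)
u,v=map(int,proj(n,[.5507,-.0329,.075])); q=P[v-12:v+13,u-12:u+13].reshape(-1,3); t=q[(q[:,2]>.06)&(q[:,2]<.13)&(np.hypot(q[:,0]-.5507,q[:,1]+.0329)<.03)]; print(len(t),t.mean(0),np.sort(t[:,2])[-25:].round(4))
"
```

```text
8.23 [0.4847 0.1246 0.1503] x-axis yaw 22.69 ft [ 1.1  0.3 -0.6] w 0.05 gf 0.0
d cm [ 11.75 -12.09   3.04]
90 [ 0.5529794  -0.03447113  0.07177767] [0.0755 0.0755 0.0756 0.0758 0.0759 0.0759 0.0759 0.076  0.076  0.0761
 0.0762 0.0763 0.0768 0.0771 0.0772 0.0774 0.0776 0.0776 0.0777 0.0779
 0.0779 0.078  0.078  0.0786 0.0791]
```

Cap A seated (top ≈ 0.075). On to cap B.

>>> {"api": "move_arm", "payload": {"jaw": [5,5,5,5,5,5,5,5], "dp": [[2.4,-2.4,0.6],[2.4,-2.4,0.6],[2.4,-2.4,0.6],[2.4,-2.4,0.6],[1.6,-1.7,0.6],[0.5,-0.7,0],[0,0,0],[0,0,0]], "turn": [[0,0,0],[0,0,0],[0,0,0],[0,0,0],[0,0,0],[0,0,0],[0,0,0],[0,0,0]]}}

```text
time_s: 8.95
position: [0.5469, 0.2786, 0.1199]
tool_rot: [[0.922, 0.387, 0.0], [0.387, -0.922, -0.0], [0.0, 0.0, -1.0]]
ft_force: [-0.2, -0.7, 0.6]
grip_width: 0.0501
gripper_force: 0.0
```

```bash
python3 -c "
from h import *; to([.5465,.2815,.04])
n='scene'; im,d=cams.get_image(n); cv2.imwrite('pics/scene4.png',im[:,:,::-1]);P=cloud(n,d)
u,v=map(int,proj(n,[.5465,.2815,.05])); q=P[v-14:v+15,u-14:u+15].reshape(-1,3); t=q[(q[:,2]>.052)&(q[:,2]<.068)]; print(len(t),t.mean(0))
"
```

```text
8.95 [0.5469 0.2786 0.1199] x-axis yaw 22.76 ft [-0.2 -0.7  0.6] w 0.0501 gf 0.0
d cm [ 0.07 -0.28  7.99]
52 [0.54771688 0.2805668  0.0594666 ]
```

>>> {"api": "move_arm", "payload": {"jaw": [5,5,5,5,5,5,2,1.5,1.5,1.5,1.5,1.5], "dp": [[0.1,-0.2,2],[0,0,2],[0,0,2],[0,0,1.5],[0,0,0.3],[0,0,0],[0,0,0],[0,0,0],[0,0,0],[0,0,0],[0,0,0],[0,0,0]], "turn": [[0,0,0],[0,0,0],[0,0,0],[0,0,0],[0,0,0],[0,0,0],[0,0,0],[0,0,0],[0,0,0],[0,0,0],[0,0,0],[0,0,0]]}}

```text
time_s: 10.0
position: [0.548, 0.2815, 0.0427]
tool_rot: [[0.922, 0.387, 0.003], [0.387, -0.922, 0.0], [0.003, 0.001, -1.0]]
ft_force: [0.8, 0.1, 6.0]
grip_width: 0.0206
gripper_force: 29.3
```

```bash
python3 -c "
from h import *; to([.6088,-.0487,.16])"
```

```text
10.0 [0.548  0.2815 0.0427] x-axis yaw 22.74 ft [0.8 0.1 6. ] w 0.0206 gf 29.257020950317383
d cm [ -7.13  32.81 -11.73]
```

>>> {"api": "move_arm", "payload": {"jaw": [1.5,1.5,1.5,1.5,1.5,1.5,1.5,1.5,1.5,1.5,1.5,1.5], "dp": [[0,0,-1],[0,0,-2.5],[0,0,-3],[-0.3,1.5,-2.5],[-0.8,3.5,-1],[-0.9,4,0],[-0.9,4,0],[-0.9,4,0],[-0.9,4,0],[-0.9,4,0],[-0.8,4,0],[-0.7,3.4,0]], "turn": [[0,0,0],[0,0,0],[0,0,0],[0,0,0],[0,0,0],[0,0,0],[0,0,0],[0,0,0],[0,0,0],[0,0,0],[0,0,0],[0,0,0]]}}

```text
time_s: 11.0
position: [0.6071, -0.0476, 0.1421]
tool_rot: [[0.923, 0.386, 0.001], [0.386, -0.923, -0.0], [0.0, 0.0, -1.0]]
ft_force: [0.5, 0.4, -0.2]
grip_width: 0.0209
gripper_force: 29.3
```

```bash
python3 -c "
from h import *; to([.6095,-.0490,.11])"
```

```text
11.0 [ 0.6071 -0.0476  0.1421] x-axis yaw 22.68 ft [ 0.5  0.4 -0.2] w 0.0209 gf 29.30291712284088
d cm [0.17 0.22 3.21]
```

>>> {"api": "move_arm", "payload": {"jaw": [1.5,1.5,1.5,1.5,1.5,1.5], "dp": [[0,0,1],[0,0,1],[0,0,1],[0,0,0.5],[0,0,0],[0,0,0]], "turn": [[0,0,0],[0,0,0],[0,0,0],[0,0,0],[0,0,0],[0,0,0]]}}

```text
time_s: 11.5
position: [0.6069, -0.0437, 0.1062]
tool_rot: [[0.922, 0.388, -0.001], [0.388, -0.922, 0.0], [-0.0, -0.0, -1.0]]
ft_force: [-0.7, -0.3, -0.9]
grip_width: 0.0201
gripper_force: 29.3
```

```bash
python3 -c "
from h import *; to([.6098,-.0488,.06])
im,d=cams.get_image('scene'); cv2.imwrite('pics/c3.png',cv2.resize(im[190:270,230:330,::-1],None,fx=5,fy=5,interpolation=2))
print(proj('scene',[.6088,-.0487,.05]))"
```

```text
11.5 [ 0.6069 -0.0437  0.1062] x-axis yaw 22.82 ft [-0.7 -0.3 -0.9] w 0.0201 gf 29.34272289276123
d cm [0.07 0.58 4.62]
(np.float64(283.0367813294836), np.float64(244.15144495057487))
```

View pics/c3.png

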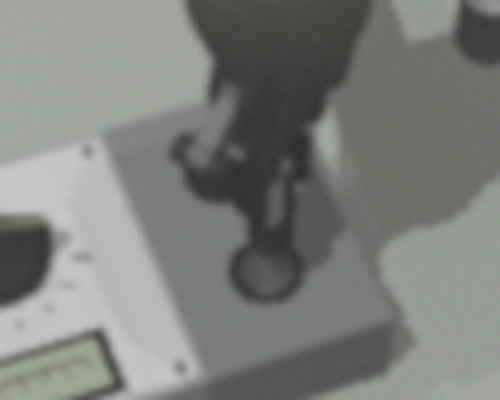

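The cap hangs over the far well (well at (283,244), cap slightly right/behind). Correct and lower.

>>> {"api": "move_arm", "payload": {"jaw": [1.5,1.5,1.5,1.5,1.5,1.5,1.5,1.5], "dp": [[0.05,0.5,0.3],[0,0,0],[0,0,0.5],[0,0,0.5],[0,0,0.4],[0,0,0.3],[0,0,0],[0,0,0]], "turn": [[0,0,0],[0,0,0],[0,0,0],[0,0,0],[0,0,0],[0,0,0],[0,0,0],[0,0,0]]}}

```text
time_s: 12.22
position: [0.6093, -0.0493, 0.0861]
tool_rot: [[0.922, 0.386, -0.0], [0.386, -0.922, 0.0], [-0.0, -0.0, -1.0]]
ft_force: [-0.7, 0.3, -0.2]
grip_width: 0.0208
gripper_force: 29.3
```

```bash
python3 -c "
from h import *; to([.6098,-.0488,.06])"
```

```text
12.22 [ 0.6093 -0.0493  0.0861] x-axis yaw 22.74 ft [-0.7  0.3 -0.2] w 0.0208 gf 29.340763986110687
d cm [ 0.06 -0.03  2.61]
```

>>> {"api": "move_arm", "payload": {"jaw": [1.5,1.5,1.5,1.5,1.5,1.5,1.5,1.5], "dp": [[0,0,0.3],[0,0,0.5],[0,0,0.5],[0,0,0.5],[0,0,0.5],[0,0,0.2],[0,0,0],[0,0,0]], "turn": [[0,0,0],[0,0,0],[0,0,0],[0,0,0],[0,0,0],[0,0,0],[0,0,0],[0,0,0]]}}

```text
time_s: 12.88
position: [0.6094, -0.0493, 0.0613]
tool_rot: [[0.922, 0.386, -0.0], [0.386, -0.922, 0.0], [-0.0, -0.0, -1.0]]
ft_force: [0.3, 0.3, -0.1]
grip_width: 0.0207
gripper_force: 29.3
```

>>> {"api": "move_arm", "payload": {"jaw": [2.6,3.5,4,4,4,4,4,4,4,4,4,4], "dp": [[0,0,0],[0,0,0],[0,0,0],[0,0,0],[0,0,-1],[0,0,-3],[0,0,-3],[-0.5,0.3,-1.5],[-3,1.6,0],[-3.5,2,0],[-3,1.6,0],[-1,0.4,0]], "turn": [[0,0,0],[0,0,0],[0,0,0],[0,0,0],[0,0,0],[0,0,0],[0,0,0],[0,0,0],[0,0,0],[0,0,0],[0,0,0],[0,0,0]]}}

```text
time_s: 13.88
position: [0.5286, -0.149, 0.1473]
tool_rot: [[0.923, 0.384, 0.0], [0.384, -0.923, -0.001], [-0.0, 0.001, -1.0]]
ft_force: [0.6, 0.2, -0.1]
grip_width: 0.0401
gripper_force: 0.0
```

>>> {"api": "move_arm", "payload": {"jaw": [4,4,4,4,4,4,4], "dp": [[0,0,0],[0,0,0],[0,0,0],[0,0,0],[0,0,0],[0,0,0],[0,0,0]], "turn": [[0,0,-0.119],[0,0,-0.119],[0,0,-0.119],[0,0,-0.119],[0,0,-0.119],[0,0,0],[0,0,0]]}}

```text
time_s: 14.47
position: [0.531, -0.1461, 0.1468]
tool_rot: [[0.55, 0.835, 0.001], [0.835, -0.55, -0.0], [0.0, 0.001, -1.0]]
ft_force: [0.3, 0.1, 0.2]
grip_width: 0.04
gripper_force: 0.0
```

```bash
python3 -c "
from h import *; to([.5304,-.1466,.062])
n='scene'; im,d=cams.get_image(n); cv2.imwrite('pics/scene5.png',im[:,:,::-1]);P=cloud(n,d)
for x,y in ((.5507,-.0329),(.6088,-.0487)):
    u,v=map(int,proj(n,[x,y,.075])); q=P[v-12:v+13,u-12:u+13].reshape(-1,3); t=q[(q[:,2]>.068)&(q[:,2]<.1)&(np.hypot(q[:,0]-x,q[:,1]-y)<.02)]; print(len(t),t.mean(0).round(4),np.percentile(t[:,2],[50,90]).round(4))
q=P[(P[...,2]>.07)&(P[...,2]<.086)&(np.hypot(P[...,0]-.5304,P[...,1]+.1466)<.035)]
print('knob',len(q),q.mean(0).round(4)); 
if len(q): print(cv2.minAreaRect(q[:,:2].astype(np.float32)))
cv2.imwrite('pics/c4.png',cv2.resize(im[180:280,190:310,::-1],None,fx=5,fy=5,interpolation=2)); print(proj(n,[.5304,-.1466,.08]))
"
```

```text
14.47 [ 0.531  -0.1461  0.1468] x-axis yaw 56.63 ft [0.3 0.1 0.2] w 0.04 gf 0.0
d cm [-0.08 -0.02  8.48]
69 [ 0.5519 -0.0337  0.0744] [0.075 0.077]
72 [ 0.6093 -0.0492  0.0744] [0.0745 0.0775]
knob 145 [ 0.5348 -0.1457  0.0782]
((0.5333390831947327, -0.14403598010540009), (0.04760667681694031, 0.01486638467758894), 59.14328384399414)
(np.float64(227.69750507981308), np.float64(234.6149848459665))
```

View pics/c4.png

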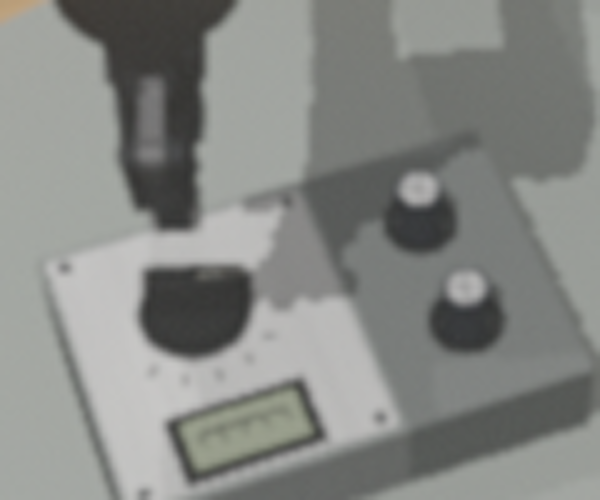

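Both caps are seated (tops at z≈0.075); the gripper stands above the knob, at rest with the bar along the gripper's x. Descend and grip.

>>> {"api": "move_arm", "payload": {"jaw": [4,4,4,4,4,4,4,1,0.5,0.5,0.5,0.5], "dp": [[0,0,2],[0,0,2],[0,0,2],[0,0,1.5],[0,0,0.9],[0,0,0],[0,0,0],[0,0,0],[0,0,0],[0,0,0],[0,0,0],[0,0,0]], "turn": [[0,0,0],[0,0,0],[0,0,0],[0,0,0],[0,0,0],[0,0,0],[0,0,0],[0,0,0],[0,0,0],[0,0,0],[0,0,0],[0,0,0]], "force": 60}}

```text
time_s: 15.52
position: [0.5306, -0.146, 0.0635]
tool_rot: [[0.547, 0.837, 0.0], [0.837, -0.547, -0.0], [0.0, 0.0, -1.0]]
ft_force: [-3.9, 1.1, 7.1]
grip_width: 0.0103
gripper_force: 60.2
```

```bash
python3 -c "
from h import *; to([.5315,-.1463,.062]); print(observe()['wrist_torque'])"
```

```text
15.52 [ 0.5306 -0.146   0.0635] x-axis yaw 56.82 ft [-3.9  1.1  7.1] w 0.0103 gf 60.234816670417786
d cm [0.03 0.09 0.15]
[0.3564548  0.57300618 0.00140219]
```

>>> {"api": "move_arm", "payload": {"jaw": [0.5,0.5,0.5,0.5,0.5,0.5,0.5], "dp": [[0,0,0],[0,0,0],[0,0,0],[0,0,0],[0,0,0],[0,0,0],[0,0,0]], "turn": [[0,0,0.07],[0,0,0.07],[0,0,0.07],[0,0,0.07],[0,0,0.07],[0,0,0.07],[0,0,0]]}}

```text
time_s: 16.1
position: [0.5308, -0.1462, 0.0635]
tool_rot: [[0.843, 0.538, 0.001], [0.538, -0.843, -0.001], [0.0, 0.001, -1.0]]
ft_force: [-2.3, 1.0, 6.5]
grip_width: 0.0107
gripper_force: 60.1
```

```bash
python3 -c "
from h import *; to([.5315,-.1463,.062]); print(observe()['wrist_torque'])"
```

```text
16.1 [ 0.5308 -0.1462  0.0635] x-axis yaw 32.55 ft [-2.3  1.   6.5] w 0.0107 gf 60.12213170528412
d cm [0.06 0.05 0.15]
[0.10366454 0.43183742 0.09267574]
```

>>> {"api": "move_arm", "payload": {"jaw": [0.5,0.5,0.5,0.5,0.5,0.5,0.5], "dp": [[0,0,0],[0,0,0],[0,0,0],[0,0,0],[0,0,0],[0,0,0],[0,0,0]], "turn": [[0,0,0.07],[0,0,0.07],[0,0,0.07],[0,0,0.07],[0,0,0.07],[0,0,0.07],[0,0,0]]}}

```text
time_s: 16.68
position: [0.5308, -0.1465, 0.0635]
tool_rot: [[0.989, 0.148, 0.001], [0.148, -0.989, -0.001], [0.001, 0.001, -1.0]]
ft_force: [-2.2, -0.0, 5.8]
grip_width: 0.0105
gripper_force: 60.1
```

```bash
python3 -c "
from h import *; to([.5315,-.1463,.062]); print(observe()['wrist_torque'])"
```

```text
16.68 [ 0.5308 -0.1465  0.0635] x-axis yaw 8.49 ft [-2.2 -0.   5.8] w 0.0105 gf 60.054582953453064
d cm [ 0.07 -0.01  0.15]
[-0.06327611  0.47773875  0.08995246]
```

>>> {"api": "move_arm", "payload": {"jaw": [0.5,0.5,0.5,0.5,0.5,0.5,0.5], "dp": [[0,0,0],[0,0,0],[0,0,0],[0,0,0],[0,0,0],[0,0,0],[0,0,0]], "turn": [[0,0,0.07],[0,0,0.07],[0,0,0.07],[0,0,0.07],[0,0,0.07],[0,0,0.03],[0,0,0]]}}

```text
time_s: 17.27
position: [0.5308, -0.1467, 0.0635]
tool_rot: [[0.974, -0.228, 0.001], [-0.228, -0.974, -0.001], [0.001, 0.001, -1.0]]
ft_force: [-2.6, -1.4, 4.8]
grip_width: 0.0101
gripper_force: 60.0
```

```bash
python3 -c "
from h import *; to([.5315,-.1463,.062]); print(observe()['wrist_torque'])"
```

```text
17.27 [ 0.5308 -0.1467  0.0635] x-axis yaw -13.18 ft [-2.6 -1.4  4.8] w 0.0101 gf 60.02930760383606
d cm [ 0.06 -0.06  0.15]
[-0.27297151  0.59770606  0.04297775]
```

>>> {"api": "move_arm", "payload": {"jaw": [0.5,0.5,0.5,0.5], "dp": [[0,0,0],[0,0,0],[0,0,0],[0,0,0]], "turn": [[0,0,0.02],[0,0,0.01],[0,0,0],[0,0,0]]}}

```text
time_s: 17.6
position: [0.5308, -0.1467, 0.0635]
tool_rot: [[0.967, -0.255, 0.001], [-0.255, -0.967, -0.002], [0.001, 0.001, -1.0]]
ft_force: [-3.3, -1.7, 4.9]
grip_width: 0.0104
gripper_force: 60.0
```

```bash
python3 -c "
from h import *; to([.5315,-.1463,.062]); print(observe()['wrist_torque'])"
```

```text
17.6 [ 0.5308 -0.1467  0.0635] x-axis yaw -14.79 ft [-3.3 -1.7  4.9] w 0.0104 gf 60.03555178642273
d cm [ 0.06 -0.06  0.15]
[-0.28766828  0.55675587  0.12601925]
```

>>> {"api": "move_arm", "payload": {"jaw": [0.5,0.5,0.5,0.5,0.5,0.5], "dp": [[0,0,0],[0,0,0],[0,0,0],[0,0,0],[0,0,0],[0,0,0]], "turn": [[0,0,0],[0,0,0],[0,0,0],[0,0,0],[0,0,0],[0,0,0]]}}

```text
time_s: 18.1
position: [0.5308, -0.1467, 0.0636]
tool_rot: [[0.967, -0.255, 0.001], [-0.255, -0.967, -0.002], [0.001, 0.001, -1.0]]
ft_force: [-3.4, -1.6, 5.2]
grip_width: 0.0107
gripper_force: 60.0
```

```bash
python3 -c "
from h import *; to([.5315,-.1463,.062]); print(observe()['wrist_torque'])
im,d=cams.get_image('scene'); cv2.imwrite('pics/c5.png',cv2.resize(im[180:280,190:310,::-1],None,fx=5,fy=5,interpolation=2))"
```

```text
18.1 [ 0.5308 -0.1467  0.0636] x-axis yaw -14.79 ft [-3.4 -1.6  5.2] w 0.0107 gf 60.03564655780792
d cm [ 0.06 -0.06  0.16]
[-0.35711197  0.57372097  0.0599698 ]
```

View pics/c5.png

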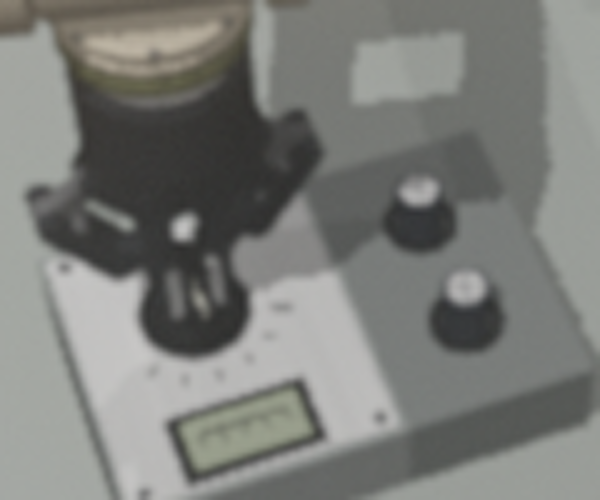

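Pointer bar looks straight along the tester's x, towards the meter (knob at ~(229,240)), caps still seated. Average out the torque noise.

```bash
python3 -c "
from h import *
T=[];Y=[]
for i in range(14):
    cams.get_image('scene'); o=observe(); T.append(o['wrist_torque'][2]); R=o['tool_rot']; Y.append(np.degrees(np.arctan2(R[1,0],R[0,0])))
print(np.round(T,3),np.mean(T),np.round(Y,2),o['time_s'])"
```

```text
[0.077 0.045 0.045 0.112 0.076 0.053 0.133 0.036 0.074 0.141 0.07  0.108
 0.163 0.133] 0.09041083084476619 [-14.79 -14.79 -14.79 -14.79 -14.79 -14.79 -14.79 -14.79 -14.79 -14.79
 -14.79 -14.79 -14.79 -14.79] 18.85
```

>>> {"api": "move_arm", "payload": {"jaw": [0.5,0.5,0.5], "dp": [[0,0,0],[0,0,0],[0,0,0]], "turn": [[0,0,0.01],[0,0,0],[0,0,0]]}}

```text
time_s: 19.1
position: [0.5308, -0.1467, 0.0636]
tool_rot: [[0.964, -0.265, 0.001], [-0.265, -0.964, -0.002], [0.001, 0.001, -1.0]]
ft_force: [-2.5, -1.0, 4.9]
grip_width: 0.0105
gripper_force: 60.0
```

```bash
python3 -c "
from h import *
T=[];Y=[]
for i in range(20):
    cams.get_image('scene'); o=observe(); T.append(o['wrist_torque'][2]); R=o['tool_rot']; Y.append(np.degrees(np.arctan2(R[1,0],R[0,0])))
print(np.mean(T),np.std(T)/4.5,np.mean(Y),o['time_s'])"
```

```text
0.10542684527300268 0.007413698427903584 -15.360607347526093 20.1
```

```bash
python3 -c "
from rig import ticket; print(ticket.close_job())"
```

```text
the job is handed in; nothing more can be done
None
```

Both capacitors sit on the bottom of their wells and the gripper is holding the selector at the third stop, 72° from rest, never turned on towards the fourth; the job was handed in at about 20 s.

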